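# Reset the tripped gel power supply through its guarded well

### The job

The gel power supply has tripped. With the fingertips only, push its sliding steel guard fully open, reach down into the well underneath and press the sunken round reset key all the way down for about a second, then let it come up and push the guard fully shut again. Never pinch the guard's tab from both sides, do not press the square tare key in the balance's open well, and leave everything else standing where it is without moving or lifting it.

Things in the scene. Friction and masses are not known exactly. Their poses are not given: they have to be found in the camera images.
- supply: The gel power supply: a grey case fixed to the bench, 180 (its x) x 200 (its y) x 70 mm high, dial and sockets on its front (-x) side. Origin at the centre of its underside, z up; left or right of the balance, turned by up to 0.35 rad. Two guide rails 5 mm wide, standing 6 mm above its flat top, run along its y, 31 mm either side (in x) of the well's centre.
- well_mouth (a point): Centre of the mouth of the rectangular well in the supply's top, 70 mm above the bench, at x = -30, y = -35 mm of the supply, axes as the supply's. The well is 38 mm along x by 48 mm along y and 30 mm deep.
- guard (a joint): Slide of the steel guard, a plate 54 mm (x) by 60 mm (y), 4 mm thick, lying on the supply's top. 0 = fully shut (centred over the well); grows as it slides towards the supply's +y; 0.056 m = fully open against its stop, the well quite clear. It starts 0 to 12 mm open. It slides with about 1.2 N of friction and stays where it is left.
- guard_tab (a point): Centre of the top of the guard's tab, an upright steel ridge across the middle of the plate, 40 mm long (supply's x), 12 mm thick (supply's y), 18 mm high above the plate; its top is 92 mm and the plate's upper face 74 to 75 mm above the bench. It moves with the guard. Push its -y face to open, its +y face to shut. Touching both faces at once with over 1.5 N is pinching.
- reset_key (a joint): Travel of the round reset key, straight down: 0 = up, 0.005 m = fully down. Spring: about 1.8 N to start, about 5 N fully down; it springs back up when let go.
- reset_top (a point): Centre of the reset key's top, a white round cap 26 mm across in the middle of the well. When up it lies 20 mm below the supply's top, 50 mm above the bench. Hidden under the guard when that is shut.
- balance: The bench balance: a white case fixed to the bench, 180 mm (x) by 200 mm (y) by 60 mm high, with a round steel pan 110 mm across. Origin at the centre of its underside, turned by up to 0.35 rad. An open well like the supply's, at x = -58, y = -55 mm, holds the square tare key. Leave alone.
- tare_key (a joint): Travel of the balance's tare key: 0 = up, 0.005 m = fully down. Must not be pressed.
- tare_top (a point): Centre of the tare key's top, a square grey cap 22 mm wide, 20 mm below the balance's top.
- comb: A clear gel comb lying flat on the rear of the supply's top, about 80 mm (y) by 28 mm (x), 8 mm high. Origin at the underside. Leave in place.
- weight: A brass weight, 28 mm across and 28 mm high, standing on the balance's pan. Origin at the centre of its underside. Leave in place.
- vial: An amber glass vial, 32 mm across, 45 mm high, standing between the two instruments. Origin at the centre of its underside. Leave in place.
- tip_box: A yellow pipette-tip box with a clear lid, 87 x 122 x 61 mm, at the outer side of one instrument. Origin at the centre of its underside. Leave in place.
- dish: A clear lidded dish, 94 mm across, 16 mm high, at the outer side of one instrument. Origin at the centre of its underside. Leave in place.
- bottle_a: A clear glass reagent bottle with a blue cap, 70 mm across, 170 mm high, beyond the instruments. Origin at the centre of its underside. Leave in place.
- bottle_b: A white bottle, 60 mm across, 140 mm high, beyond the instruments. Origin at the centre of its underside. Leave in place.

How it is judged:
By the outcome, as a careful person would: the job done as asked, in the order asked, and still so for the second after the job is handed in, with the robot touching nothing.
It also fails if it takes over 51 s, if anything falls off the work surface, if the arm or the gripper's body presses on something with over 40 N, if the wrist force passes 120 N, or if a joint passes its speed limit or range.

### The arm

A 6-joint arm with a two-finger parallel gripper is mounted at the origin on the work surface. World frame = base frame: x ahead of the robot, y to its left, z up, the work surface at z = 0. Lengths are in mm, angles in rad, forces in N, time in s.
With the tool pointing down it reaches from about 275 to 1000 mm from the base axis. Payload 8.4 kg.
Tool frame: the origin (TCP) lies midway between the tips of the shut fingers; the grasp point (between the pads) lies 19 mm behind it; z points along the fingers, y is the line along which they close (so a half turn about z gives the same grasp; the last joint's range is limited). The gripper opens to 85 mm and grips with 20 to 120 N. Pads are 22 mm wide; open, the fingers measure 114 mm over their backs; the gripper's body (76 mm by 85 mm) begins 54 mm behind the grasp point. The pads swing forward as they close: fully open they stand 13 mm farther back than shut.
Start: joints at [-1.151, 0.353, 1.633, -0, 1.155, -0.002], TCP at [255.876, -570.224, 231.281] pointing down, gripper open.
Joint ranges: [-2.63, 2.63], [-0.92, 2.1], [0.06, 2.66], [-1.3, 4.44], [0, 2.69], [-3.02, 3.02]. Speed limits (rad/s): [2.22, 2.22, 2.79, 3.14, 3.14, 3.14].

### API

Orientations are given as [roll, pitch, yaw] about the fixed x, y, z axes, in that order (R = Rz(yaw) Ry(pitch) Rx(roll)).
In Python, from rig import r gives the robot as it stands.
- The arm moves only by the shell command python3 -m inch 'ROWS' [OPENING] [FORCE]. ROWS is JSON, a list that holds one entry, the list of rows, each a list of 6 numbers: the shift along the tool's x, y, z scaled (see below), then the turn, a rotation vector about the tool's x, y, z scaled (see below). In form: [[[tx, ty, tz, wx, wy, wz], ...]]. A call has 1 to 8 rows; each row is the pose to reach, as a shift and turn from the pose commanded when the call began, along the tool's axes at that moment, turning the shorter way round; what a row does not reach only later rows make up. The controller multiplies each number of a shift by 20 cm and each number of a turn by pi rad. A row lasts 1/12 s, in which the tool goes at most 41.7 mm and 7.16 degrees, less where a joint would pass 70% of its speed; a pose out of reach is approached as far as the arm can. A call with a number of a shift or a turn outside -1 to 1 is refused whole. A call with a gripper value outside its range is refused whole. OPENING is the gripper's target within -1 to 1 (fully open at 1, half-way at 0, shut at -1), set as the call begins (- or left out, the last holds). The fingers move at their own pace and stop on an object; FORCE is the grip in N (left out, the last holds). Time passes only in rows, so rows that repeat a pose let the fingers close. It gives the time, the measured TCP pose, the force, the opening and the grip force at its end, in the units of the state.
- r.sense(): the state, without advancing time (a new reading comes with each control period).
- r.grab_frame(name): name is "scene" or "top" or "wrist"; returns the picture (420x560x3 uint8, red, green, blue); there is no depth.
- r.camera_info(name): a dict with "K" (3x3 intrinsics, pixels), "rvec" (rotation vector, rad) and "tvec" (3), from world to camera coordinates, as OpenCV has them; the wrist camera has in their place "mount" (4x4, takes a point from camera to tool coordinates, whose origin is the TCP and whose axes are the flange's). Camera axes: x right, y down, z forward; pixel columns grow to the right and rows downward; lengths in mm; the calibration is good to about 2 mm. A picture is of the moment at which its call begins: read the wrist's pose just before it. camera_info takes no time and is no camera call.
- r.sign_off(): hands the job in; it is judged then, once.
The state is a dict: "clock": time; "qpos": joint angles; "qvel": joint speeds; "joint_efforts": joint torques, N m; "eef_pos": TCP position; "tcp_rot": TCP orientation; "contact_force": force on the tool from outside, world axes, zero at the start; "wrist_torque": the same for the moment, N m; "opening": opening from 0.0 (shut) to 1.0 (fully open); "grasp_force": force on a finger pad.
Only numpy, scipy, OpenCV 4.12 (cv2) and the standard library are available. Lean on these libraries where they do the work, as an engineer would, in place of code of your own. Each camera call takes 0.05 s, during which the arm holds its last target. There are 200 camera calls.

## Working session

There is one attempt and no reset: what is moved stays moved. The work goes in short steps, Python scripts to look and compute and a shell command to move; the robot and the scene stay as the last step left them, time stands still between calls to the robot, and variables do not carry over. Pictures are saved under pics/ and viewed, at most 10 in all, crops included, and the job is handed in when it is done.

```bash
ls; mkdir -p pics
python3 - <<'E'
from rig import r
import cv2
s=r.sense();print({k:s[k] for k in('clock','eef_pos','tcp_rot','opening','contact_force')})
for n in("scene","top"):
    f=r.grab_frame(n);cv2.imwrite(f"pics/{n}0.png",f[:,:,::-1]);print(n,r.camera_info(n))
print(r.camera_info("wrist"))
E
```

```text
pics
{'clock': 0.0, 'eef_pos': array([ 255.66351515, -569.773304  ,  230.55334236]), 'tcp_rot': array([-3.14016547e+00,  1.12981433e-05,  4.21814357e-01]), 'opening': 1.004680607164237, 'contact_force': array([-0.09133109,  0.01706454,  0.06906829])}
scene {'K': array([[546.25832503,   0.        , 276.48875265],
       [  0.        , 546.25832503, 213.72658348],
       [  0.        ,   0.        ,   1.        ]]), 'rvec': array([ 2.12315322,  0.59963423, -0.30049225]), 'tvec': array([-524.90015075, -113.54182997, 1589.56780109])}
top {'K': array([[491.71195277,   0.        , 279.1416963 ],
       [  0.        , 491.71195277, 216.44805268],
       [  0.        ,   0.        ,   1.        ]]), 'rvec': array([ 2.12955509, -2.06306815,  0.25176114]), 'tvec': array([ -17.93920664,  633.91844493, 1210.75433642])}
{'K': array([[313.92725502,   0.        , 274.15866916],
       [  0.        , 313.92725502, 207.75646   ],
       [  0.        ,   0.        ,   1.        ]]), 'mount': array([[-1.13823355e-03, -9.50431625e-01, -3.10931554e-01,
         8.03414153e+01],
       [ 9.99999351e-01, -1.09815401e-03, -3.03965634e-04,
         4.44031159e-02],
       [-5.25521811e-05, -3.10931698e-01,  9.50432258e-01,
        -1.41596647e+02],
       [ 0.00000000e+00,  0.00000000e+00,  0.00000000e+00,
         1.00000000e+00]])}
```

View pics/top0.png

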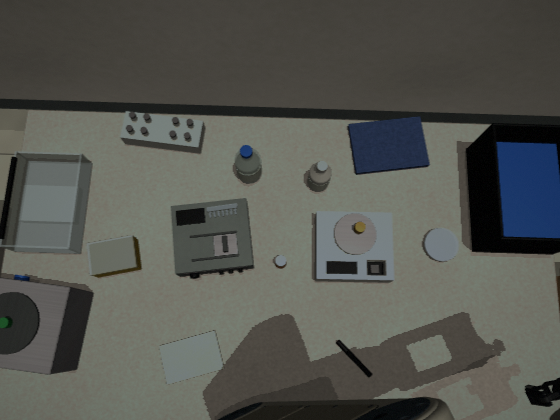

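View pics/scene0.png

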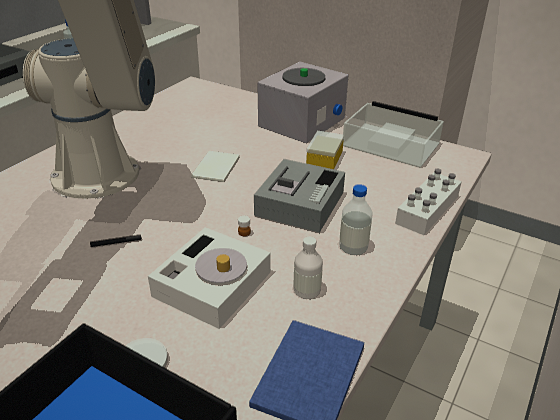

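The supply is the grey case around (212,237) in the top view, with the guard near (225,245) and the vial at (280,261). The balance is at (355,246). In the scene view the supply is at about (300,193). I'll zoom in on it.

Run:
```python
import cv2,numpy as np
a=cv2.imread('pics/top0.png')[190:285,160:265];b=cv2.imread('pics/scene0.png')[150:245,245:350]
z=lambda i:cv2.resize(np.clip(i*1.6,0,255).astype('u1'),(400,362),interpolation=cv2.INTER_CUBIC)
cv2.imwrite('pics/zoom.png',np.hstack([z(a),z(b)]))
```

```text
(no output)
```

View pics/zoom.png

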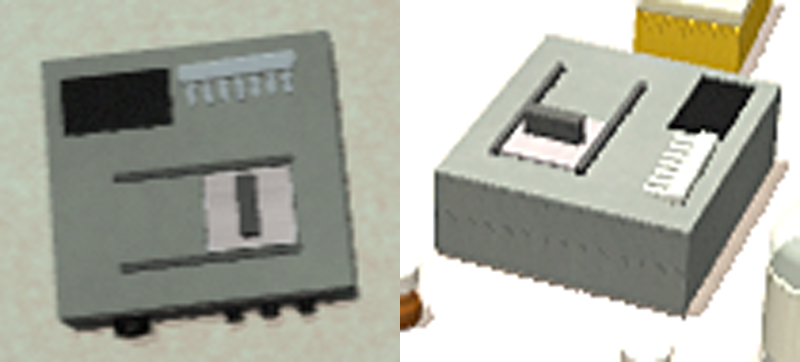

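Left half (top view): the supply's top corners are at zoom (42,62), (329,32), (357,287) and (60,319), and the tab is at about (247,206). Right half (scene): the same corners are at (380,86), (288,236), (36,170) and (148,36), and the tab's top is at about (154,114). I'll triangulate these.

```bash
cat > h.py <<'E'
import numpy as np,cv2
from scipy.spatial.transform import Rotation as R
from rig import r
def tri(a,b):
    P=[];U=[]
    for n,p in(("top",a),("scene",b)):
        c=r.camera_info(n);P.append(c["K"]@np.c_[cv2.Rodrigues(c["rvec"])[0],c["tvec"]])
        U.append(np.float64(p).T)
    X=cv2.triangulatePoints(P[0],P[1],*U);return (X[:3]/X[3]).T
def pose(s):return R.from_euler('xyz',s['tcp_rot']).as_matrix(),np.array(s['eef_pos'])
def wray(s,px,z):
    "wrist pixels -> world points on plane height(s) z"
    c=r.camera_info("wrist");Rt,p=pose(s);M=c["mount"]
    d=np.c_[np.float64(px),np.ones(len(px))]@np.linalg.inv(c["K"]).T@(Rt@M[:3,:3]).T
    o=p+Rt@M[:3,3];return o+d*((z-o[2])/d[:,2])[:,None]
def wproj(s,X):
    c=r.camera_info("wrist");Rt,p=pose(s);M=c["mount"]
    q=((np.atleast_2d(X)-p)@Rt-M[:3,3])@M[:3,:3]@c["K"].T
    return q[:,:2]/q[:,2:]
E
python3 - <<'E'
from h import *
k=105/400;np.set_printoptions(precision=1,suppress=True)
t=np.array([(42,62),(329,32),(357,287),(60,319),(247,206)])*k+[160,190]
s=np.array([(380,86),(288,236),(36,170),(148,36),(154,114)])*k+[245,150]
X=tri(t,s);print(X);c=X[:4].mean(0)
ey=(X[0]+X[3]-X[1]-X[2])[:2];yaw=np.arctan2(-ey[0],ey[1]);print(c,yaw)
ex=(X[0]+X[1]-X[2]-X[3])[:2];print(np.arctan2(ex[1],ex[0]),np.linalg.norm(ex)/2,np.linalg.norm(ey)/2)
Rz=lambda a:np.array([[np.cos(a),-np.sin(a)],[np.sin(a),np.cos(a)]])
print("well",c[:2]+Rz(yaw)@[-30,-35],"tab local",Rz(yaw).T@(X[4]-c)[:2])
S=r.sense();print(pose(S)[0])
E
```

```text
[[654.3 288.4  68.7]
 [683.3  91.2  67.5]
 [506.6  65.1  70.5]
 [477.6 262.3  68.2]
 [554.8 139.   91.2]]
[580.4 176.8  68.7] 0.1459936436315547
0.1465546263786944 178.58982833104278 199.28570344129244
well [555.9 137.8] tab local [-30.9 -33.6]
[[ 0.9  0.4 -0. ]
 [ 0.4 -0.9  0. ]
 [ 0.  -0.  -1. ]]
```

```bash
cat >> h.py <<'E'
C=np.array([580.4,176.8]);YAW=.146
def loc(x,y):
    c,s=np.cos(YAW),np.sin(YAW);return C+[c*x-s*y,s*x+c*y]
def toloc(p):
    c,s=np.cos(YAW),np.sin(YAW);return np.array([[c,s],[-s,c]])@(np.array(p)[:2]-C)
def go(x,y,z,yaw=None):
    "print move (tool units) to supply-local x,y and height z"
    s=r.sense();Rt,p=pose(s);d=Rt.T@(np.r_[loc(x,y),z]-p)
    w=R.from_matrix(Rt.T@R.from_euler('xyz',[np.pi,0,YAW if yaw is None else yaw]).as_matrix()).as_rotvec()
    print("shift",np.round(d/200,4),"mm",np.round(d,1),"turn",np.round(w/np.pi,4),"t",s['clock'],"F",np.round(s['contact_force'],1))
E
python3 -m inch '[[[0.93,-0.83,0,0,0,0],[0.93,-0.83,0,0,0,0],[0.93,-0.83,0,0,0,0],[0.93,-0.83,0,0,0,0],[0.93,-0.83,0,0,0,0],[0.93,-0.83,0,0,0,0],[0.93,-0.83,0,0,0,0]]]' -1 20
python3 -m inch '[[[0.93,-0.83,0,0,0,0],[0.93,-0.83,0,0,0,0],[0.93,-0.83,0,0,0,0],[0.93,-0.83,0,0,0,0],[0.93,-0.83,0,0,0,0],[0.93,-0.83,0,0,0,0],[0.93,-0.83,0,0,0,0]]]'
python3 -c "
from h import *
go(-30,-62,180)"
```

```text
clock: 0.68
eef_pos: [359.0, -336.8, 230.9]
tcp_rot: [-3.138, -0.001, 0.425]
contact_force: [0.0, -0.2, 0.2]
opening: 0.006
grasp_force: 0.0
clock: 1.27
eef_pos: [461.6, -109.7, 231.3]
tcp_rot: [-3.14, -0.002, 0.426]
contact_force: [-0.7, -0.6, 0.2]
opening: -0.002
grasp_force: 0.0
shift [ 0.9026 -0.8019  0.2595] mm [ 180.5 -160.4   51.9] turn [-0.0005 -0.0006  0.0891] t 1.2667 F [-0.7 -0.6  0.2]
```

```bash
python3 -m inch '[[[0.9,-0.8,0.1,0,0,0.088],[0.9,-0.8,0.15,0,0,0.088],[0.9,-0.8,0.2,0,0,0.088],[0.9,-0.8,0.26,0,0,0.088],[0.9,-0.8,0.26,0,0,0.088],[0.9,-0.8,0.26,0,0,0.088],[0.9,-0.8,0.26,0,0,0.088],[0.9,-0.8,0.26,0,0,0.088]]]'
python3 - <<'E'
from h import *
s=r.sense();f=r.grab_frame("wrist");np.save('s1.npy',s,allow_pickle=True)
cv2.imwrite('pics/w1.png',cv2.resize(np.clip(f[:,:,::-1]*1.3,0,255).astype('u1'),(800,600)))
cv2.imwrite('pics/w1raw.png',f[:,:,::-1])
E
```

```text
clock: 1.93
eef_pos: [558.2, 106.3, 177.9]
tcp_rot: [-3.142, 0.002, 0.148]
contact_force: [-1.8, -0.6, -0.6]
opening: -0.003
grasp_force: 0.0
```

View pics/w1.png

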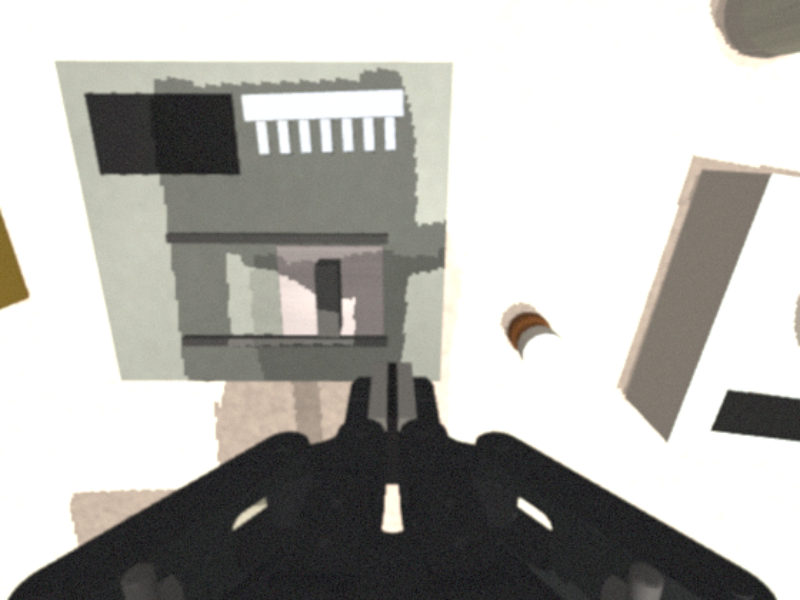

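The wrist view shows the supply's top face squarely, with corners at (57,62), (452,62), (441,380) and (121,380). The tab is near (328,298), and the plate spans columns 278–385. The shut fingers are at about (392,370), in front of the tab's -y side.

Run:
```python
from h import *
np.set_printoptions(precision=1,suppress=True)
s=np.load('s1.npy',allow_pickle=True).item()
k=.7
X=wray(s,np.array([(57,62),(452,62),(441,380),(121,380)])*k,70)
c=X.mean(0);ey=(X[0]+X[3]-X[1]-X[2])[:2];ex=(X[0]+X[1]-X[2]-X[3])[:2]
print(X,c,np.arctan2(-ey[0],ey[1]),np.arctan2(ex[1],ex[0]),np.linalg.norm(ex)/2,np.linalg.norm(ey)/2)
print("plate edges y,",[toloc(p) for p in wray(s,np.array([(278,290),(385,290)])*k,74.5)])
print("tab edges top",[toloc(p) for p in wray(s,np.array([(316,262),(341,262),(316,337),(341,337)])*k,92)])
print("rails",[toloc(p) for p in wray(s,np.array([(290,234),(290,342)])*k,76)])
# predicted pix (view scale) for tab top corners
for y0 in(-35,):
  print(wproj(s,[np.r_[loc(-30+a,y0+b),92] for a in(20,-20) for b in(6,-6)])/k)
print(wproj(s,[s['eef_pos']])/k)
```

```text
[[654.3 289.6  70. ]
 [683.2  94.6  70. ]
 [507.2  67.8  70. ]
 [477.9 265.2  70. ]] [580.6 179.3  70. ] 0.1471921217604041 0.14434333250222933 178.01445680917809 198.33625809765232
plate edges y, [array([-28.2,  -1.3]), array([-28.1, -62.5])]
tab edges top [array([ -7.5, -26.9]), array([ -7.4, -39.9]), array([-49.8, -24.7]), array([-49.8, -38.5])]
rails [array([  4.3, -10.8]), array([-59.9,  -6.3])]
[[320.2 266.8]
 [343.2 266.8]
 [323.8 337.4]
 [345.6 337.4]]
[[392.2 387.7]]
```

```bash
sed -i 's/580.4,176.8/580.5,178.3/' h.py; python3 -c "
from h import *
go(-30,-64,81); print(toloc(r.sense()['eef_pos']))"
```

```text
shift [ 0.0173 -0.0272  0.4872] mm [ 3.5 -5.4 97.4] turn [0.0001 0.0006 0.0004] t 1.9833 F [ 0.9 -0.  -0.6]
[-33.2631926  -69.40610197]
```

```bash
python3 -m inch '[[[0.015,-0.02,0.1,0,0,0],[0.015,-0.02,0.25,0,0,0],[0.015,-0.02,0.38,0,0,0],[0.015,-0.02,0.44,0,0,0],[0.015,-0.02,0.48,0,0,0],[0.015,-0.02,0.48,0,0,0],[0.015,-0.02,0.48,0,0,0],[0.015,-0.02,0.48,0,0,0]]]'
python3 -c "
from h import *
go(-30,-64,81); print(toloc(r.sense()['eef_pos']))"
```

```text
clock: 2.65
eef_pos: [561.4, 108.8, 84.7]
tcp_rot: [-3.142, -0.002, 0.145]
contact_force: [-0.8, -0.3, 1.1]
opening: -0.002
grasp_force: 0.0
shift [-0.0052 -0.0097  0.0186] mm [-1.  -1.9  3.7] turn [-0.     -0.0007 -0.0003] t 2.65 F [-0.8 -0.3  1.1]
[-28.96236199 -65.94461838]
```

```bash
python3 -m inch '[[[0,0,0.015,0,0,0],[-0.003,-0.04,0.02,0,0,0],[-0.003,-0.08,0.02,0,0,0],[-0.003,-0.12,0.02,0,0,0],[-0.003,-0.16,0.02,0,0,0],[-0.003,-0.2,0.02,0,0,0],[-0.003,-0.2,0.02,0,0,0],[-0.003,-0.2,0.02,0,0,0]]]'
python3 - <<'E'
from h import *
go(-30,0,81); print(toloc(r.sense()['eef_pos']))
s=r.sense();f=r.grab_frame("wrist");np.save('s2.npy',s,allow_pickle=True)
cv2.imwrite('pics/w2.png',cv2.resize(np.clip(f[:,:,::-1]*1.3,0,255).astype('u1'),(800,600)))
E
```

```text
clock: 3.32
eef_pos: [553.8, 149.4, 79.2]
tcp_rot: [-3.141, 0.0, 0.147]
contact_force: [0.5, 0.4, 0.5]
opening: -0.001
grasp_force: 0.0
shift [ 0.003  -0.1237 -0.0088] mm [  0.6 -24.7  -1.8] turn [-0.      0.      0.0002] t 3.3167 F [0.5 0.4 0.5]
[-30.585418   -24.74222598]
```

View pics/w2.png

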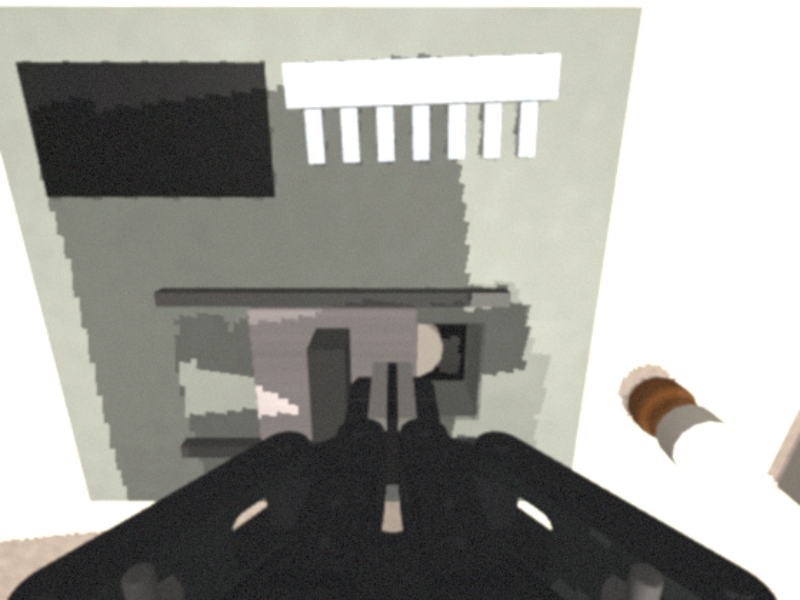

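The guard is now about half open. The tab's top is at columns 310–350, the well is partly uncovered at (365–480, 320–415) and the white key edge shows at (430,348). The fingers at (392,370) are behind the tab.

```bash
python3 - <<'E'
from h import *
s=np.load('s2.npy',allow_pickle=True).item()
print("tab",[toloc(p) for p in wray(s,np.array([(316,330),(350,330)])*.7,92)])
print("plate -y edge",[toloc(p) for p in wray(s,np.array([(417,315)])*.7,74.5)])
X=wray(s,np.array([(640,9),(575,465)])*.7,70);print("-y top edge",[toloc(p) for p in X])
E
python3 -m inch '[[[0,-0.03,-0.004,0,0,0],[0,-0.06,-0.006,0,0,0],[0,-0.085,-0.006,0,0,0],[0,-0.1,-0.006,0,0,0],[0,-0.1,-0.006,0,0,0],[0,-0.1,-0.006,0,0,0],[0,-0.1,-0.006,0,0,0]]]'
python3 -c "
from h import *
go(-30,0,80); print(toloc(r.sense()['eef_pos']))"
```

```text
tab [array([-3.20494367, -1.13133105]), array([ -3.20995294, -11.66293059])]
plate -y edge [array([ -4.79059805, -33.38086277])]
-y top edge [array([ 88.91982144, -97.23167965]), array([-71.01793501, -98.48090775])]
clock: 3.95
eef_pos: [551.3, 168.4, 80.6]
tcp_rot: [-3.141, -0.0, 0.145]
contact_force: [0.1, -0.3, 0.0]
opening: -0.002
grasp_force: 0.0
shift [ 0.0015 -0.0275  0.0029] mm [ 0.3 -5.5  0.6] turn [-0.0001 -0.0001 -0.0002] t 3.95 F [ 0.1 -0.3  0. ]
[-30.29976249  -5.50274691]
```

```bash
python3 -m inch '[[[0,-0.015,0,0,0,0],[0,-0.03,0,0,0,0],[0,-0.03,0,0,0,0],[0,-0.03,0,0,0,0]]]'
python3 -m inch '[[[0,-0.005,0,0,0,0],[0,-0.01,0,0,0,0],[0,-0.01,0,0,0,0],[0,-0.01,0,0,0,0]]]'
python3 -c "
from h import *
go(-30,0,80); print(toloc(r.sense()['eef_pos']))"
```

```text
clock: 4.28
eef_pos: [550.3, 174.5, 80.5]
tcp_rot: [-3.141, -0.0, 0.146]
contact_force: [0.1, -0.3, -0.4]
opening: -0.001
grasp_force: 0.0
clock: 4.62
eef_pos: [550.0, 176.3, 80.5]
tcp_rot: [-3.142, -0.0, 0.145]
contact_force: [0.2, -0.5, 0.8]
opening: 0.003
grasp_force: 0.2
shift [0.0022 0.0122 0.0025] mm [0.4 2.4 0.5] turn [-0.     -0.     -0.0002] t 4.6167 F [ 0.2 -0.5  0.8]
[-30.43369627   2.44493936]
```

```bash
python3 -m inch '[[[0,-0.005,0,0,0,0],[0,-0.01,0,0,0,0],[0,-0.01,0,0,0,0],[0,-0.01,0,0,0,0]]]'
python3 -m inch '[[[0,-0.005,0,0,0,0],[0,-0.01,0,0,0,0],[0,-0.01,0,0,0,0],[0,-0.01,0,0,0,0]]]'
python3 -c "
from h import *
s=r.sense();f=r.grab_frame('wrist');np.save('s3.npy',s,allow_pickle=True)
cv2.imwrite('pics/w3.png',cv2.resize(np.clip(f[:,:,::-1]*1.3,0,255).astype('u1'),(800,600)))
print(toloc(s['eef_pos']))"
```

```text
clock: 4.95
eef_pos: [549.8, 177.4, 80.5]
tcp_rot: [3.14, 0.0, 0.146]
contact_force: [1.8, -5.8, 0.5]
opening: -0.0
grasp_force: 3.1
clock: 5.28
eef_pos: [549.8, 177.9, 80.5]
tcp_rot: [3.138, 0.0, 0.146]
contact_force: [3.6, -14.2, 1.4]
opening: -0.005
grasp_force: 7.7
[-30.47335617   4.05554484]
```

View pics/w3.png

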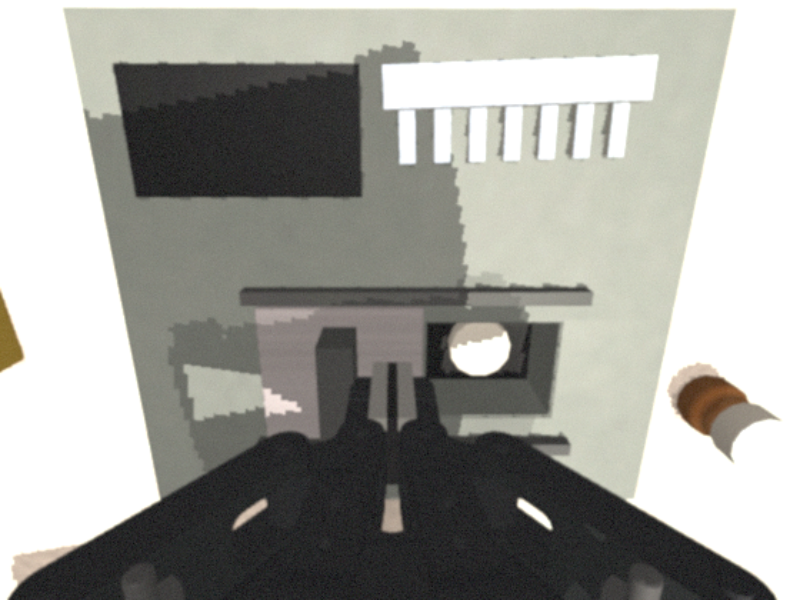

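The guard is on its stop: 14 N of resistance and the well is fully clear. The white key is at (480,348), and the well mouth's right edge is at column 562, top row 322.

Run:
```python
from h import *
s=np.load('s3.npy',allow_pickle=True).item()
g=lambda p,z:[np.round(toloc(q),1) for q in wray(s,np.array(p)*.7,z)]
print("key",g([(480,348)],50),"well +x,-y corner, -x,-y",g([(562,322),(550,416)],70))
print("case edge corners",g([(735,9),(65,9),(634,497),(161,497)],70))
print("tab",g([(318,328),(356,328)],92))
print("triangulated key vs s2? ",wray(s,[(480*.7,348*.7)],50))
go(-30,0,105)
```

```text
key [array([-29.1, -32.9])] well +x,-y corner, -x,-y [array([ -9.7, -57.8]), array([-49.1, -57.7])]
case edge corners [array([ 89.4, -97.3]), array([ 89.4, 100.2]), array([-88.3, -97.3]), array([-87.5, 100.4])]
tab [array([-2.9, 27.3]), array([-2.9, 15.4])]
triangulated key vs s2?  [[556.47494324 141.47577584  50.        ]]
shift [ 0.0023  0.0208 -0.1224] mm [  0.5   4.2 -24.5] turn [0.0011 0.0001 0.0001] t 5.3333 F [  3.  -14.5   1.5]
```

```bash
python3 -m inch '[[[0.002,0.04,0,0,0,0],[0.005,0.08,-0.12,0,0,0],[0.005,0.2,-0.13,0,0,0],[0.005,0.2,-0.13,0,0,0],[0.005,0.2,-0.13,0,0,0],[0.005,0.2,-0.13,0,0,0],[0.005,0.2,-0.13,0,0,0],[0.005,0.2,-0.13,0,0,0]]]'
python3 -c "
from h import *
go(-29.3,-33.5,54);print(toloc(r.sense()['eef_pos']))"
```

```text
clock: 6.0
eef_pos: [555.8, 141.3, 106.0]
tcp_rot: [-3.141, 0.001, 0.146]
contact_force: [0.1, -0.1, -0.0]
opening: 0.004
grasp_force: 0.0
shift [0.0027 0.0024 0.2602] mm [ 0.5  0.5 52. ] turn [-0.      0.0002 -0.    ] t 6.0 F [ 0.1 -0.1 -0. ]
[-29.79652032 -33.01728034]
```

```bash
python3 -m inch '[[[0.002,0.002,0.06,0,0,0],[0.002,0.002,0.12,0,0,0],[0.002,0.002,0.18,0,0,0],[0.002,0.002,0.23,0,0,0],[0.002,0.002,0.26,0,0,0],[0.002,0.002,0.26,0,0,0],[0.002,0.002,0.26,0,0,0]]]'
python3 -c "
from h import *
go(-29.3,-33.5,45);print(toloc(r.sense()['eef_pos']))"
```

```text
clock: 6.58
eef_pos: [556.3, 140.3, 53.8]
tcp_rot: [3.141, 0.001, 0.145]
contact_force: [0.1, -1.0, -0.9]
opening: 0.002
grasp_force: 0.0
shift [ 0.0006 -0.0028  0.0442] mm [ 0.1 -0.6  8.8] turn [ 0.      0.0004 -0.0002] t 6.5833 F [ 0.1 -1.  -0.9]
[-29.41864478 -34.05426152]
```

```bash
python3 -m inch '[[[0,0,0.015,0,0,0],[0,0,0.03,0,0,0],[0,0,0.04,0,0,0],[0,0,0.04,0,0,0],[0,0,0.04,0,0,0]]]'
python3 -m inch '[[[0,0,0.005,0,0,0],[0,0,0.01,0,0,0],[0,0,0.01,0,0,0]]]'
```

```text
clock: 7.0
eef_pos: [557.3, 140.6, 47.0]
tcp_rot: [-3.141, -0.001, 0.145]
contact_force: [0.1, 0.1, 3.5]
opening: -0.002
grasp_force: 1.7
clock: 7.25
eef_pos: [557.4, 140.6, 45.1]
tcp_rot: [-3.141, -0.001, 0.145]
contact_force: [0.9, 0.7, 7.2]
opening: -0.001
grasp_force: 3.2
```

```bash
python3 -m inch '[[[0,0,0.008,0,0,0],[0,0,0.008,0,0,0],[0,0,0.008,0,0,0],[0,0,0.008,0,0,0],[0,0,0.008,0,0,0]]]'
python3 -m inch '[[[0,0,0.002,0,0,0],[0,0,0.002,0,0,0],[0,0,0.002,0,0,0],[0,0,0.002,0,0,0],[0,0,0.002,0,0,0],[0,0,0.002,0,0,0],[0,0,0.002,0,0,0]]]'
python3 -m inch '[[[0,0,-0.06,0,0,0],[0,0,-0.12,0,0,0],[0,0,-0.2,0,0,0],[0,0,-0.28,0,0,0],[0,0,-0.35,0,0,0],[0,0,-0.35,0,0,0],[0,0,-0.35,0,0,0]]]'
python3 -c "
from h import *
go(-30,50,115);print(toloc(r.sense()['eef_pos']))"
```

```text
clock: 7.67
eef_pos: [557.4, 140.6, 44.8]
tcp_rot: [-3.141, -0.002, 0.145]
contact_force: [-4.4, -2.6, 23.1]
opening: 0.003
grasp_force: 11.6
clock: 8.25
eef_pos: [557.4, 140.6, 44.7]
tcp_rot: [-3.141, -0.002, 0.145]
contact_force: [-5.2, -1.2, 27.3]
opening: -0.002
grasp_force: 13.6
clock: 8.83
eef_pos: [556.8, 140.5, 113.0]
tcp_rot: [-3.141, -0.001, 0.145]
contact_force: [-0.6, 0.4, -1.0]
opening: -0.004
grasp_force: 0.0
shift [-0.0055 -0.4199 -0.0099] mm [ -1.1 -84.   -2. ] turn [-0.     -0.0003 -0.0002] t 8.8333 F [-0.6  0.4 -1. ]
[-28.94760142 -33.97611607]
```

```bash
python3 -m inch '[[[-0.003,-0.15,-0.02,0,0,0],[-0.005,-0.3,-0.02,0,0,0],[-0.005,-0.43,-0.02,0,0,0],[-0.005,-0.43,-0.02,0,0,0],[-0.005,-0.43,0.0,0,0,0],[-0.005,-0.43,0.08,0,0,0],[-0.005,-0.43,0.15,0,0,0],[-0.005,-0.43,0.15,0,0,0]]]'
python3 -m inch '[[[0,0,0,0,0,0],[0,0,0,0,0,0]]]'
python3 -c "
from h import *
go(-30,40,80.5);print(toloc(r.sense()['eef_pos']))"
```

```text
clock: 9.5
eef_pos: [541.0, 223.5, 79.1]
tcp_rot: [3.14, 0.006, 0.145]
contact_force: [-1.8, -0.7, -0.4]
opening: -0.003
grasp_force: 0.0
clock: 9.67
eef_pos: [543.3, 224.7, 82.5]
tcp_rot: [3.141, 0.0, 0.145]
contact_force: [0.6, -0.7, -0.0]
opening: -0.001
grasp_force: 0.0
shift [0.0002 0.0566 0.0099] mm [ 0.  11.3  2. ] turn [ 0.0001  0.0002 -0.0004] t 9.6667 F [ 0.6 -0.7 -0. ]
[-30.03289667  51.32723228]
```

```bash
python3 -m inch '[[[0,0.03,0.008,0,0,0],[0,0.07,0.008,0,0,0],[0,0.12,0.008,0,0,0],[0,0.17,0.008,0,0,0],[0,0.22,0.008,0,0,0],[0,0.26,0.008,0,0,0],[0,0.29,0.008,0,0,0],[0,0.3,0.008,0,0,0]]]'
python3 -m inch '[[[0,0.005,0,0,0,0],[0,0.005,0,0,0,0],[0,0.005,0,0,0,0]]]'
python3 -c "
from h import *
go(-30,-14,80.5);print(toloc(r.sense()['eef_pos']))"
```

```text
clock: 10.33
eef_pos: [552.3, 164.8, 81.1]
tcp_rot: [3.141, -0.0, 0.144]
contact_force: [0.8, 1.1, 0.6]
opening: 0.0
grasp_force: 0.9
clock: 10.58
eef_pos: [551.6, 164.9, 80.6]
tcp_rot: [3.141, 0.001, 0.146]
contact_force: [-0.3, -0.9, 0.4]
opening: 0.001
grasp_force: 0.0
shift [0.0029 0.025  0.0006] mm [0.6 5.  0.1] turn [ 0.0001  0.0003 -0.0001] t 10.5833 F [-0.3 -0.9  0.4]
[-30.57847661  -9.00319865]
```

```bash
python3 -m inch '[[[0,0.008,0,0,0,0],[0,0.015,0,0,0,0],[0,0.015,0,0,0,0],[0,0.015,0,0,0,0]]]'
python3 -m inch '[[[0,0.005,0,0,0,0],[0,0.01,0,0,0,0],[0,0.01,0,0,0,0],[0,0.01,0,0,0,0]]]'
python3 -m inch '[[[0,0.005,0,0,0,0],[0,0.01,0,0,0,0],[0,0.01,0,0,0,0],[0,0.01,0,0,0,0]]]'
python3 -c "
from h import *
print(toloc(r.sense()['eef_pos']))"
```

```text
clock: 10.92
eef_pos: [552.2, 162.1, 80.7]
tcp_rot: [3.142, 0.001, 0.145]
contact_force: [-0.6, 0.2, -0.1]
opening: -0.005
grasp_force: 0.3
clock: 11.25
eef_pos: [552.6, 160.2, 80.8]
tcp_rot: [-3.141, 0.0, 0.145]
contact_force: [-2.2, 2.7, -1.0]
opening: -0.004
grasp_force: 1.3
clock: 11.58
eef_pos: [552.7, 159.6, 80.8]
tcp_rot: [-3.139, 0.0, 0.145]
contact_force: [-3.3, 11.3, -1.3]
opening: 0.0
grasp_force: 5.9
[-30.23014269 -14.45201648]
```

```bash
python3 -m inch '[[[0,-0.04,0,0,0,0],[0,-0.1,0,0,0,0],[0,-0.1,-0.1,0,0,0],[0,-0.1,-0.3,0,0,0],[0,-0.1,-0.5,0,0,0],[0,-0.1,-0.6,0,0,0],[0,-0.1,-0.6,0,0,0],[0,-0.1,-0.6,0,0,0]]]'
python3 -c "
from h import *
s=r.sense();f=r.grab_frame('wrist');g=r.grab_frame('scene')
a=cv2.resize(f,(400,300));b=cv2.resize(g,(400,300));c=cv2.resize(g[140:245,230:370],(400,300),interpolation=2);d=cv2.resize(f[140:350,100:380],(400,300))
cv2.imwrite('pics/w4.png',np.clip(np.vstack([np.hstack([a,b]),np.hstack([d,c])])[:,:,::-1]*1.3,0,255).astype('u1'))"
```

```text
clock: 12.25
eef_pos: [551.1, 178.5, 202.4]
tcp_rot: [-3.141, -0.003, 0.146]
contact_force: [0.7, -0.6, -0.4]
opening: -0.002
grasp_force: 0.0
```

View pics/w4.png

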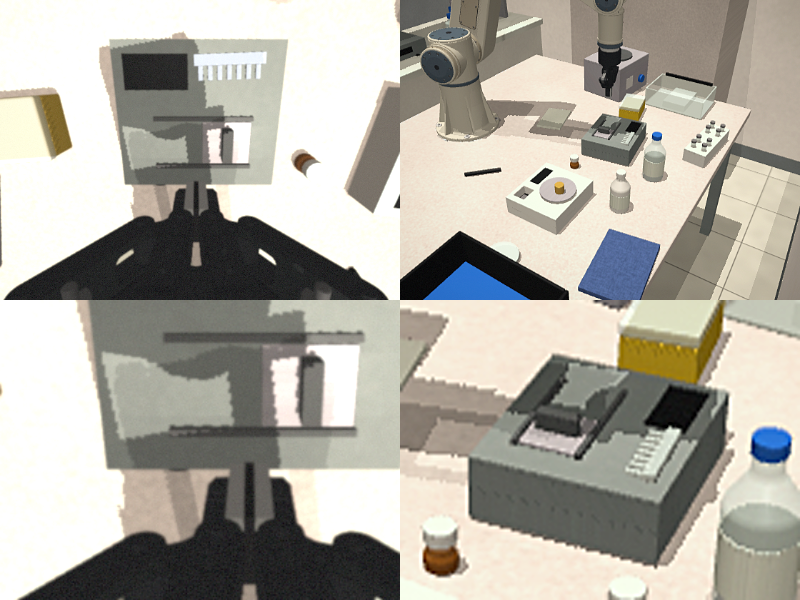

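The pictures show the plate back at the -y ends of the rails, covering the well. The comb, vial, weight and bottles stand where they were, and the tool is clear. I'll hand the job in.

```bash
python3 -c "
from rig import r
print(r.sign_off())"
```

```text
the job is handed in; nothing more can be done
None
```

The job is handed in at about 12 s: I opened the guard to its stop, held the reset key fully down for about a second and released it, then pushed the guard shut to its stop; the last pictures show nothing else moved.

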